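Find the cassette clamp slot that still grips, with a gauge blade

TASK

Take the gauge blade out of its stand and try it gently, by feel, in the slots of the three-slot cassette clamp: one slot is fouled and stops the blade short, one is worn slack so that the blade drops in without drag, and one still grips the blade. Leave the blade standing fully home in the slot that grips it and let go; never press on the clamp harder than about 20 N, and do not disturb the things lying around.

Things in the scene. Friction and masses are not known exactly. Their poses are not given: they have to be found in the camera images.
- blade_grip (a point): Centre of the gauge blade's grey handle (56 high, 24 wide in x, 14 thick in y). It stands upright in the stand, z up. Below the handle a steel collar, 44 (x) by 16 (y) by 6 high, its underside 34 below this point; then the blade, 26 wide (x), 5 thick (y), its tip 82 below this point and only 20 wide over the last 5 mm. 90 g.
- stand: White plastic stand 68 (x) by 56 (y) by 54 high, fixed to the bench, with a slot that holds the blade upright, the collar lying on its top. Origin at the centre of its underside; its x axis runs along the blade's width.
- rack: The cassette clamp: aluminium block 60 (x) by 136 (y) by 62 high, three slots in a row along y. Origin at the centre of its underside (14 above the bench), z up. Springy rubber feet give about 1 mm per 3 N when it is pressed down, up to 9 mm. With the blade fully home its collar lies on the block's top and the handle's centre is 96 above this origin.
- slot_a (a point): Centre of the mouth of the slot at the block's -y end, level with its top. Each slot is 9 wide (y), 32 long (x; the blade's width goes along x) and 54 deep, with 4 mm chamfers on the long sides, and soft dust lips 6 mm down that hide the inside and offer no resistance. The slots look alike and which one is fouled, slack or gripping changes.
- slot_b (a point): Centre of the mouth of the middle slot, 44 from the other two, made as slot_a. In whichever slot is fouled the blade stops dead with its tip about 20 below the block's top; in the slack one it meets next to nothing until the collar lands, 48 down.
- slot_c (a point): Centre of the mouth of the slot at the +y end, made as slot_a. In whichever slot grips, a spring jaw in the -y wall is met with the tip 10 to 28 below the block's top and from there presses the blade towards the +y wall with 5 to 9 N, so the held blade is pushed sideways and drags (2 to 10 N) all the way down, and stays nipped when let go.
- jar: Bystander: small amber jar, 42 across, 60 high; origin at its underside.
- cassette: Bystander: white tissue cassette 41 by 28 by 6, lying flat; origin at its underside.
- mouse: Bystander: grey computer mouse 105 by 60 by 33; origin at its underside.
- loupe: Bystander: metal loupe, 44 across, 42 high; origin at its underside.
- marker: Bystander: white marker pen 130 by 12 by 12, lying along its x; origin at its underside.

How it is judged (in metres and radians):
On the way:
1. the blade has been drawn up out of its stand (z of blade_grip in the frame of stand above 0.15 m), for 0.1 s.
At the end, for the whole second after the job is handed in: The blade stands still and upright (within 7 degrees) in a slot of the clamp, fully home (collar within 3 mm of lying on the block's top), let go, and nipped there: it bears on the clamp with more than 2.2 N, which its weight alone (about 1 N) cannot do, so only the slot that grips will do (z of blade_grip in the frame of rack between 0.093 and 0.099 m and x of blade_grip in the frame of rack between -0.008 and 0.008 m and y of blade_grip in the frame of rack between -0.056 and 0.056 m and angle between blade_grip's own z axis and vertical below 0.12 rad and contact force between blade and rack above 2.2 N and linear speed of blade below 0.02 m/s); the robot touches nothing.
It fails at once if the clamp is pressed or struck with more than 25 N (contact force between rack and anything else above 25 N).
It fails at once if a bystander is shifted by more than 40 mm (distance of any of jar, cassette, mouse, loupe, marker from where it was at the start of the episode above 0.04 m).
It also fails if it takes over 61 s, if anything falls off the work surface, if the arm or the gripper's body presses on something with over 40 N, if the wrist force passes 120 N, or if a joint passes its speed limit or range.

ROBOT

A 6-joint arm with a two-finger parallel gripper is mounted at the origin on the work surface. World frame = base frame: x ahead of the robot, y to its left, z up, the work surface at z = 0. Lengths are in m, angles in degrees, forces in N, time in s.
With the tool pointing down it reaches from about 0.3 to 0.825 m from the base axis. Payload 5.4 kg.
Tool frame: the origin (TCP) lies between the finger pads; the fingertips stand 8 mm ahead of it and the grasp point (between the pads) lies 11 mm behind it; x points along the fingers, y is the direction in which the jaws open and shut, and the axes are right-handed (so a half turn about x gives the same grasp; the last joint's range is limited). The gripper opens to 92 mm and grips with 3 to 60 N. Pads are 20 mm wide; open, the fingers measure 128 mm over their backs; the gripper's body (75 mm by 189 mm) begins 69 mm behind the grasp point.
Start: joints at [-88.814, 9.076, 91.501, -0, 79.423, -12.038], TCP at [0.132, -0.56, 0.223] pointing down, gripper open.
Joint ranges: [-166.64, 166.64], [-54.1, 131.32], [10.49, 154.53], [-73.88, 253.88], [9.74, 151.15], [-171.62, 171.62]. Speed limits (degrees/s): [147.25, 147.25, 180, 180, 180, 180].

INTERFACE

Orientations are given as a 3x3 rotation matrix whose columns are the frame's x, y, z axes.
In Python, from cell import arm gives the robot as it stands.
- The arm moves only by the tool send_rows, never from a script. Its argument "plan" is a list of rows, each an object of numbers: "x", "y", "z": the shift along the world's x, y, z in cm; "spin": the turn about the world's z in degrees; "gripper": the gripper command: -1 is shut, 1 is fully open, values between are in proportion. A call has 1 to 12 rows; each row shifts and turns the commanded pose from where the row before left it; what a row does not reach is not made up. A row lasts 1/8 s, in which the tool goes at most 62.5 mm and 10.7 degrees, less where a joint would pass 70% of its speed; a pose out of reach is approached as far as the arm can. A call with a gripper value outside its range is refused whole. The fingers move at their own pace and stop on an object; "newtons" is the grip in N (left out, the last holds). Time passes only in rows, so rows that do not move let the fingers close. It gives the time, the measured TCP pose, the force and the opening at its end, in the units of the state.
- arm.get_state(): the state, without advancing time (a new reading comes with each control period).
- arm.snapshot(name): name is "scene" or "top" or "wrist"; returns a dict with "img" (420x560x3 uint8, red, green, blue), "fx", "fy", "cx", "cy" (pixels), "D" ([k1, k2, p1, p2, k3] as OpenCV has them; the pictures are not rectified), "pose" (4x4, takes a point from camera to world coordinates); the wrist camera has in their place "tool_from_camera" (4x4, takes a point from camera to tool coordinates, whose origin is the TCP and whose axes are the tool frame's). Camera axes: x right, y up, looking along -z (the intrinsics and any distortion apply to the point x, -y, -z); pixel columns grow to the right and rows downward; lengths in m; the calibration is good to about 2 mm. A picture is of the moment at which its call begins: read the wrist's pose just before it. There is no depth.
- arm.finish_job(): hands the job in, once; it reports no verdict.
Trained networks look in the newest picture that a camera, given by its name, has taken for a name from the list of things; names that differ only in an ending like _2 or _b are one class to them, and where a whole thing is asked for, a point or a joint stands for the part that bears it (a point fixed in the world has none). Each returns a list of dicts, best first, with "conf" (0 to 1); they miss things now and then, are a little off and sometimes report something else, mostly with a low value. They report only what shows in the picture. A call takes as long as a camera call.
- arm.cut_out(camera, label): "region" (420x560 bool, what is visible of it) and "bbox" ([centre column, centre row, width, height] in pixels, round what is visible of it).
- arm.landmark_of(camera, label): "point" ([column, row] in pixels: a listed point, or the origin of a listed thing).
The state is a dict: "time_s": time; "joint_positions": joint angles; "qd": joint speeds; "effort": joint torques, N m; "eef_pos": TCP position; "ee_rot": TCP orientation; "wrist_force": force on the tool from outside, world axes, zero at the start; "wrist_torque": the same for the moment, N m; "width": finger opening in m.
Only numpy, scipy, OpenCV 4.12 (cv2) and the standard library are available. Lean on these libraries where they do the work, as an engineer would, in place of code of your own. Each camera call takes 0.05 s, during which the arm holds its last target. There are 200 camera calls.

## Working session

There is one attempt and no reset: what is moved stays moved. The work goes in short steps, Python scripts to look and compute and a tool call to move; the robot and the scene stay as the last step left them, time stands still between calls to the robot, and variables do not carry over. Pictures are saved under pics/ and viewed, about 8 in all and at most 12, crops included, and the job is handed in when it is done.

Besides the shell and the picture viewer there is one more tool, called after "Emit:" by a JSON object that holds its "fn" and its "kwargs". send_rows: Moves the arm, as the interface text tells. Its arguments: {"type":"object","properties":{"plan":{"type":"array"},"newtons":{"type":"number"}},"required":["plan"]}

```bash
mkdir -p pics; cat > h.py <<'E'
import numpy as np, cv2
from cell import arm
def ray(s,px):
    K=np.array([[s['fx'],0,s['cx']],[0,s['fy'],s['cy']],[0,0,1]])
    u=cv2.undistortPoints(np.array([[px]],float),K,np.array(s['D'],float))[0,0]
    T=np.array(s['pose']); d=T[:3,:3]@np.array([u[0],-u[1],-1.]); return T[:3,3],d
def atz(s,px,z):
    o,d=ray(s,px); return o+d*(z-o[2])/d[2]
def tri(rs):
    A=np.zeros((3,3));b=np.zeros(3)
    for o,d in rs:
        d=d/np.linalg.norm(d);P=np.eye(3)-np.outer(d,d);A+=P;b+=P@o
    p=np.linalg.solve(A,b)
    return p,[np.linalg.norm(np.cross(p-o,d/np.linalg.norm(d)))*1000 for o,d in rs]
E
python3 - <<'E'
from h import *
st=arm.get_state();print({k:np.round(v,3).tolist() for k,v in st.items()})
S={n:arm.snapshot(n) for n in("scene","top","wrist")}
w=S['wrist'];T=np.eye(4);T[:3,:3]=st['ee_rot'];T[:3,3]=st['eef_pos'];w['pose']=T@np.array(w['tool_from_camera'])
for n,s in S.items():
    cv2.imwrite(f'pics/{n}0.png',s['img'][:,:,::-1]); print(n,np.round(s['pose'],3).tolist(),s['fx'],s['D'])
Z=dict(blade_grip=None,stand=0,rack=.014,slot_a=.076,slot_b=.076,slot_c=.076,jar=0,cassette=0,mouse=0,loupe=0,marker=0)
for l,z in Z.items():
    R=[]
    for n in S:
        r=arm.landmark_of(n,l)
        for q in r[:3]:
            print(l,n,round(q['conf'],2),np.round(q['point'],1),np.round(atz(S[n],q['point'],z),3) if z is not None else '')
        if r and r[0]['conf']>.4:R.append(ray(S[n],r[0]['point']))
    if len(R)>1 and 'slot' not in l: print('   tri',*[np.round(v,4) for v in tri(R)])
E
```

```text
{'time_s': 0.0, 'joint_positions': [-88.814, 9.111, 91.572, 0.0, 79.424, -12.037], 'qd': [0.007, 0.018, 0.103, -0.015, -0.073, -0.001], 'effort': [-0.0, -38.556, -32.211, 0.07, 0.038, -0.0], 'eef_pos': [0.132, -0.559, 0.222], 'ee_rot': [[-0.0, 0.229, -0.973], [0.002, -0.973, -0.229], [-1.0, -0.002, -0.0]], 'wrist_force': [0.064, -0.824, 0.291], 'wrist_torque': [-0.015, 0.03, -0.005], 'width': 0.092}
scene [[-0.894, -0.313, 0.32, 1.069], [0.448, -0.632, 0.633, 0.974], [0.004, 0.709, 0.705, 1.149], [0.0, 0.0, 0.0, 1.0]] 534.3795443973297 [0.04804079 0.         0.         0.         0.        ]
top [[0.006, 0.991, -0.132, 0.405], [-1.0, 0.003, -0.023, -0.016], [-0.022, 0.132, 0.991, 1.374], [0.0, 0.0, 0.0, 1.0]] 510.8675369356318 [0.00793576 0.         0.         0.         0.        ]
wrist [[0.23, 0.93, 0.286, 0.213], [-0.973, 0.22, 0.067, -0.542], [-0.001, -0.294, 0.956, 0.383], [0.0, 0.0, 0.0, 1.0]] 335.5421538142251 [-0.03210441  0.          0.          0.          0.        ]
blade_grip scene 0.48 [281.2 168.4] 
blade_grip top 0.72 [221.6 224.7] 
blade_grip top 0.49 [353.1 246.8] 
[... 1578 characters left out ...]
 0.52 [289.4 275.5] [0.417 0.004 0.   ]
   tri [0.4171 0.0043 0.0017] [0.0205 0.0205]
mouse scene 0.89 [375.6 333.8] [0.519 0.424 0.   ]
mouse top 0.73 [140. 240.] [0.51 0.41 0.  ]
   tri [ 0.5113  0.4156 -0.0176] [0.6003 0.6003]
loupe scene 0.74 [283.4 168.9] [ 0.435 -0.246  0.   ]
loupe scene 0.7 [307.2 250.8] [0.539 0.109 0.   ]
loupe scene 0.63 [213.8 207. ] [ 0.711 -0.178  0.   ]
loupe top 0.64 [358.3 164.5] [ 0.72  -0.183  0.   ]
   tri [ 0.6029 -0.1014  0.2077] [86.6518 86.6518]
marker scene 0.52 [254.2 132.9] [ 0.439 -0.472  0.   ]
marker top 0.74 [464.9 272. ] [ 0.429 -0.461  0.   ]
marker top 0.42 [347.7 252.3] [ 0.48  -0.152  0.   ]
   tri [ 0.4348 -0.4637  0.0023] [6.7212 6.7212]
```

```bash
python3 - <<'E'
import cv2,numpy as np
t=cv2.imread('pics/top0.png')[150:300,190:400];s=cv2.imread('pics/scene0.png')[130:290,190:400]
f=lambda a:cv2.resize(a,None,fx=3.8,fy=3.8,interpolation=cv2.INTER_CUBIC)
cv2.imwrite('pics/t1.png',f(t)[:, :800]);cv2.imwrite('pics/s1.png',f(s)[:600,:800])
E
```

```text
(no output)
```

View pics/t1.png

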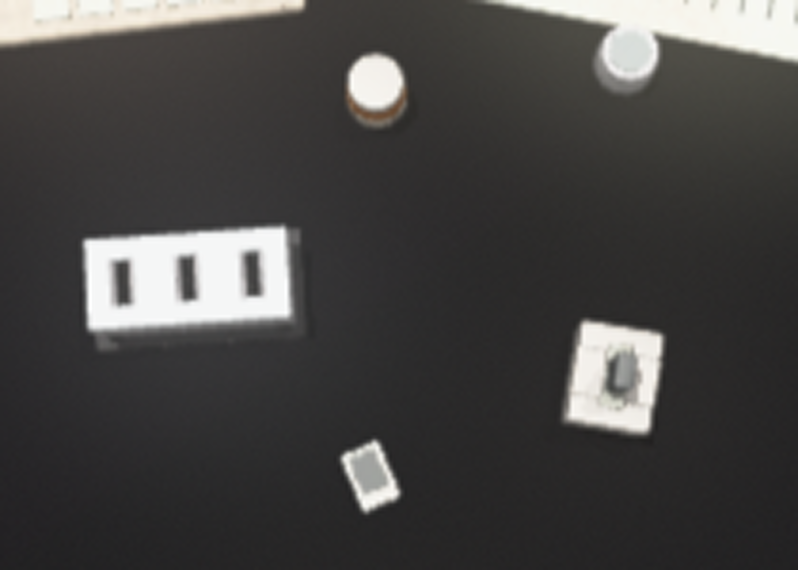

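View pics/s1.png

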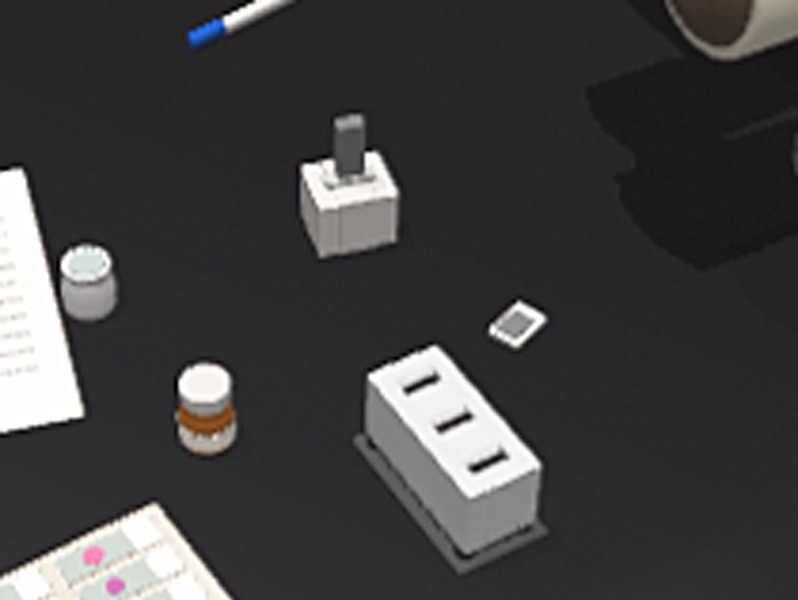

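The top view shows the rack, with slots at crop (122,282), (187,277) and (252,273). The stand has the handle at (623,368), tilted about 6° from the image axes. The scene view agrees. Next I fit the yaws and centres.

```bash
cat >> h.py <<'E'
def rect(s,c,z,size,r=.1,thr=150,tag=None,res=.0005):
    """warp plane z around c to a world grid (col=x,row=y)"""
    n=int(2*r/res); g=(np.arange(n)-n/2)*res
    X,Y=np.meshgrid(c[0]+g,c[1]+g); P=np.stack([X,Y,np.full_like(X,z)],-1).reshape(-1,3)
    T=np.array(s['pose']); q=(P-T[:3,3])@T[:3,:3]; q=q*np.array([1,-1,-1])
    K=np.array([[s['fx'],0,s['cx']],[0,s['fy'],s['cy']],[0,0,1]])
    uv=cv2.projectPoints(q,np.zeros(3),np.zeros(3),K,np.array(s['D'],float))[0].reshape(n,n,2).astype(np.float32)
    im=cv2.remap(s['img'],uv[...,0],uv[...,1],cv2.INTER_CUBIC)
    if tag: cv2.imwrite(f'pics/{tag}.png',im[:,:,::-1])
    m=(cv2.cvtColor(im,cv2.COLOR_RGB2GRAY)>thr).astype(np.uint8)
    cs=cv2.findContours(m,cv2.RETR_EXTERNAL,cv2.CHAIN_APPROX_NONE)[0]
    k=max(cs,key=cv2.contourArea); (a,b),(w,h),an=cv2.minAreaRect(k)
    return (c[0]+(a-n/2)*res,c[1]+(b-n/2)*res),(w*res,h*res),an,im
E
python3 - <<'E'
from h import *
for n in('top','scene'):
    s=arm.snapshot(n)
    for nm,c,z in(('rack',(.543,.133),.076),('stand',(.492,-.146),.054)):
        for t in (130,190,):
            print(n,nm,t,*[np.round(v,4) for v in rect(s,c,z,0,thr=t)[:3]])
    if n=='top':
        for p in((122,282),(187,277),(252,273)): print(np.round(atz(s,(190+p[0]/3.8,150+p[1]/3.8),.076),4))
        print('handle top',atz(s,(190+623/3.8,150+362/3.8),.116))
E
```

```text
top rack 130 [0.5492 0.1332] [0.0644 0.1393] 4.0142
top rack 190 [0.5497 0.1335] [0.061  0.1364] 4.0496
top stand 130 [ 0.4859 -0.1555] [0.059  0.0703] 80.2476
top stand 190 [ 0.486  -0.1559] [0.0556 0.0672] 80.5377
[0.5459 0.1764 0.076 ]
[0.5495 0.1325 0.076 ]
[0.5523 0.0887 0.076 ]
handle top [ 0.4907239  -0.15556302  0.116     ]
scene rack 130 [0.5645 0.1487] [0.0899 0.1701] 4.0472
scene rack 190 [0.5522 0.1332] [0.0611 0.1387] 4.0445
scene stand 130 [ 0.497  -0.1306] [0.1202 0.075 ] 72.7342
scene stand 190 [ 0.4892 -0.1556] [0.0592 0.0678] 79.992
```

Emit:
{"fn": "send_rows", "kwargs": {"plan": [{"x": 3, "y": 3.4, "spin": -2, "gripper": 1}, {"x": 3, "y": 3.4, "spin": -2}, {"x": 3, "y": 3.4, "spin": -2}, {"x": 3, "y": 3.4, "spin": -2}, {"x": 3, "y": 3.4, "spin": -2}, {"x": 3, "y": 3.4, "spin": -2}, {"x": 3, "y": 3.4, "spin": -2}, {"x": 3, "y": 3.4, "spin": -2}, {"x": 3, "y": 3.4, "spin": -2}, {"x": 3, "y": 3.4, "spin": -2}, {"x": 3, "y": 3.4, "spin": -2}, {"x": 2.6, "y": 2.9, "spin": -0.8}]}}

```text
$.plan[0]: bad value
```

Emit:
{"fn": "send_rows", "kwargs": {"plan": [{"x": 0}, {"x": 0}, {"x": 0}]}}

```text
$.plan[0]: bad value
```

```bash
cat >> h.py <<'E'
def wrist():
    st=arm.get_state(); w=arm.snapshot('wrist');T=np.eye(4);T[:3,:3]=st['ee_rot'];T[:3,3]=st['eef_pos'];w['pose']=T@np.array(w['tool_from_camera'])
    return st,w
E
python3 - <<'E'
from h import *
st,w=wrist(); print(st['time_s'],np.round(st['eef_pos'],4),np.round(st['ee_rot'],3).tolist(),np.round(st['wrist_force'],2))
cv2.imwrite('pics/w1.png',w['img'][:,:,::-1])
c=(.488,-.156)
a=rect(w,c,.054,0,thr=170,r=.06,res=.0003)[3]; b=rect(w,c,.116,0,thr=170,r=.06,res=.0003)[3]
cv2.imwrite('pics/w1r.png',np.hstack([a,b])[:,:,::-1])
r=arm.landmark_of('wrist','blade_grip');print([(q['conf'],np.round(atz(w,q['point'],.088),4)) for q in r])
r=arm.landmark_of('wrist','stand');print([(q['conf'],np.round(atz(w,q['point'],0),4)) for q in r])
E
```

```text
1.9 [ 0.1315 -0.5597  0.2226] [[-0.0, 0.229, -0.973], [-0.0, -0.973, -0.229], [-1.0, -0.0, 0.0]] [ 0.55 -0.47 -0.57]Traceback (most recent call last):
  File "<stdin>", line 5, in <module>
  File "h.py", line 26, in rect
    k=max(cs,key=cv2.contourArea); (a,b),(w,h),an=cv2.minAreaRect(k)
ValueError: max() iterable argument is empty
```

All the keys are probably required in every row.

Emit:
{"fn": "send_rows", "kwargs": {"plan": [{"x": 3, "y": 3.4, "z": 0, "spin": -2, "gripper": 1}, {"x": 3, "y": 3.4, "z": 0, "spin": -2, "gripper": 1}, {"x": 3, "y": 3.4, "z": 0, "spin": -2, "gripper": 1}, {"x": 3, "y": 3.4, "z": 0, "spin": -2, "gripper": 1}, {"x": 3, "y": 3.4, "z": 0, "spin": -2, "gripper": 1}, {"x": 3, "y": 3.4, "z": 0, "spin": -2, "gripper": 1}, {"x": 3, "y": 3.4, "z": 0, "spin": -2, "gripper": 1}, {"x": 3, "y": 3.4, "z": 0, "spin": -2, "gripper": 1}, {"x": 3, "y": 3.4, "z": 0, "spin": -2, "gripper": 1}, {"x": 3, "y": 3.4, "z": 0, "spin": -2, "gripper": 1}, {"x": 3, "y": 3.4, "z": 0, "spin": -2, "gripper": 1}, {"x": 2.6, "y": 2.9, "z": 0, "spin": -0.8, "gripper": 1}]}}

```text
time_s: 3.45
eef_pos: [0.4885, -0.1553, 0.2227]
ee_rot: [[0.0, -0.166, -0.986], [-0.0, -0.986, 0.166], [-1.0, 0.0, -0.0]]
wrist_force: [0.7, -0.1, -0.2]
width: 0.092
```

```bash

python3 - <<'E'
from h import *
st,w=wrist(); print(st['time_s'],np.round(st['eef_pos'],4),np.round(st['wrist_force'],2))
c=(.488,-.156)
a=rect(w,c,.054,0,thr=100,r=.06,res=.0003)[3]; b=rect(w,c,.116,0,thr=100,r=.06,res=.0003)[3]
cv2.imwrite('pics/w1r.png',np.hstack([a,b])[:,:,::-1])
r=arm.landmark_of('wrist','blade_grip');print([(q['conf'],np.round(atz(w,q['point'],.088),4)) for q in r])
r=arm.landmark_of('wrist','stand');print([(q['conf'],np.round(atz(w,q['point'],0),4)) for q in r])
E
```

```text
3.45 [ 0.4885 -0.1553  0.2227] [ 0.71 -0.13 -0.23]
[]
[(0.96, array([ 0.491 , -0.1567,  0.    ]))]
```

View pics/w1r.png

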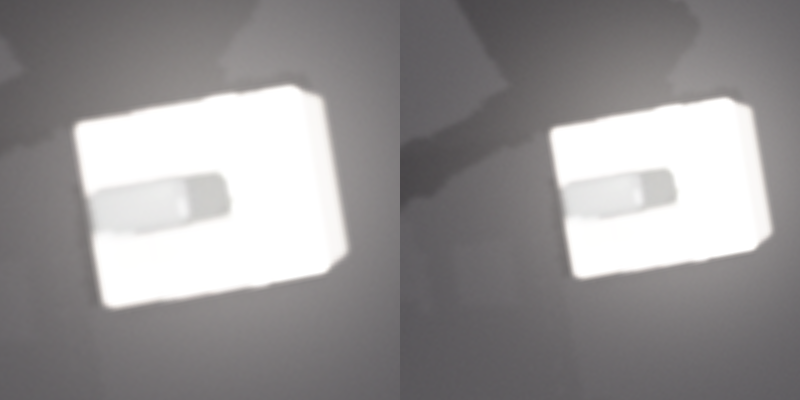

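The rectified view has the stand's top centred at (201,197) in the left half, which is (0.488,-0.157). The handle's top is centred near (201,195) in the right half, also (0.4885,-0.157). They agree, so I descend.

Emit:
{"fn": "send_rows", "kwargs": {"plan": [{"x": 0, "y": -0.15, "z": -3, "spin": 0, "gripper": 1}, {"x": 0, "y": 0, "z": -3, "spin": 0, "gripper": 1}, {"x": 0, "y": 0, "z": -3, "spin": 0, "gripper": 1}, {"x": 0, "y": 0, "z": -3, "spin": 0, "gripper": 1}, {"x": 0, "y": 0, "z": -1.6, "spin": 0, "gripper": 1}, {"x": 0, "y": 0, "z": -1, "spin": 0, "gripper": 1}, {"x": 0, "y": 0, "z": 0, "spin": 0, "gripper": 1}]}}

```text
time_s: 4.47
eef_pos: [0.4874, -0.1585, 0.0766]
ee_rot: [[-0.0, -0.167, -0.986], [0.0, -0.986, 0.167], [-1.0, -0.0, 0.0]]
wrist_force: [-0.1, 0.5, 0.1]
width: 0.0919
```

Emit:
{"fn": "send_rows", "kwargs": {"plan": [{"x": 0, "y": 0, "z": 0, "spin": 0, "gripper": -1}, {"x": 0, "y": 0, "z": 0, "spin": 0, "gripper": -1}, {"x": 0, "y": 0, "z": 0, "spin": 0, "gripper": -1}, {"x": 0, "y": 0, "z": 0, "spin": 0, "gripper": -1}, {"x": 0, "y": 0, "z": 0, "spin": 0, "gripper": -1}, {"x": 0, "y": 0, "z": 0, "spin": 0, "gripper": -1}], "newtons": 40}}

```text
time_s: 5.22
eef_pos: [0.4875, -0.1582, 0.0766]
ee_rot: [[-0.0, -0.166, -0.986], [0.0, -0.986, 0.166], [-1.0, -0.0, 0.0]]
wrist_force: [0.6, -0.1, -0.4]
width: 0.0341
```

Emit:
{"fn": "send_rows", "kwargs": {"plan": [{"x": 0, "y": 0, "z": 0, "spin": 0, "gripper": -1}, {"x": 0, "y": 0, "z": 0, "spin": 0, "gripper": -1}, {"x": 0, "y": 0, "z": 0, "spin": 0, "gripper": -1}, {"x": 0, "y": 0, "z": 0, "spin": 0, "gripper": -1}]}}

```text
time_s: 5.72
eef_pos: [0.4875, -0.1566, 0.0762]
ee_rot: [[-0.0, -0.167, -0.986], [0.003, -0.986, 0.167], [-1.0, -0.003, 0.001]]
wrist_force: [0.5, 5.2, -0.2]
width: 0.0138
```

Emit:
{"fn": "send_rows", "kwargs": {"plan": [{"x": 0, "y": 0.1, "z": 0.5, "spin": 0, "gripper": -1}, {"x": 0, "y": 0, "z": 1.5, "spin": 0, "gripper": -1}, {"x": 0, "y": 0, "z": 2, "spin": 0, "gripper": -1}, {"x": 0, "y": 0, "z": 2, "spin": 0, "gripper": -1}, {"x": 0, "y": 0, "z": 2, "spin": 0, "gripper": -1}, {"x": 0, "y": 0, "z": 2, "spin": 0, "gripper": -1}, {"x": 0, "y": 0, "z": 1, "spin": 0, "gripper": -1}, {"x": 0, "y": 0, "z": 0, "spin": 0, "gripper": -1}]}}

```text
time_s: 6.72
eef_pos: [0.488, -0.1578, 0.1877]
ee_rot: [[0.002, -0.167, -0.986], [-0.001, -0.986, 0.167], [-1.0, 0.001, -0.002]]
wrist_force: [0.2, 0.5, -0.6]
width: 0.0137
```

```bash

python3 - <<'E'
from h import *
st,w=wrist(); print(st['time_s'],np.round(st['eef_pos'],4),np.round(st['wrist_force'],2),st['width'])
cv2.imwrite('pics/w2.png',w['img'][:,:,::-1])
E
```

```text
6.725 [ 0.488  -0.1578  0.1877] [ 0.23  0.5  -0.57] 0.01368952053145854
```

View pics/w2.png

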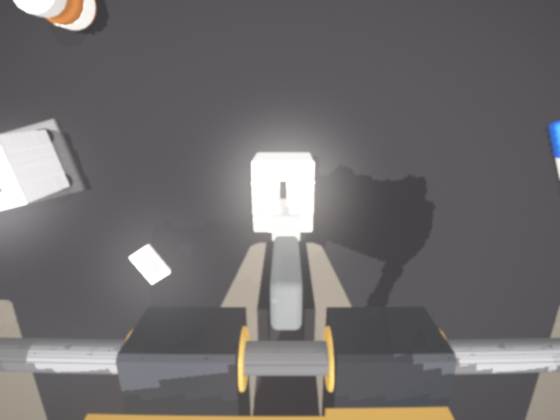

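The blade is held centrally between the fingers, clear of the stand (stand slot at about (283,190)). Next stop is above slot_a.

Emit:
{"fn": "send_rows", "kwargs": {"plan": [{"x": 0.6, "y": 2.0, "z": 0, "spin": 1.6, "gripper": -1}, {"x": 0.8, "y": 3.3, "z": 0, "spin": 1.7, "gripper": -1}, {"x": 0.8, "y": 3.3, "z": 0, "spin": 1.7, "gripper": -1}, {"x": 0.8, "y": 3.3, "z": 0, "spin": 1.7, "gripper": -1}, {"x": 0.8, "y": 3.3, "z": 0, "spin": 1.7, "gripper": -1}, {"x": 0.8, "y": 3.3, "z": 0, "spin": 1.7, "gripper": -1}, {"x": 0.8, "y": 3.3, "z": 0, "spin": 1.7, "gripper": -1}, {"x": 0.6, "y": 2.0, "z": 0, "spin": 1.3, "gripper": -1}, {"x": 0.4, "y": 0.8, "z": 0, "spin": 0.6, "gripper": -1}, {"x": 0, "y": 0, "z": 0, "spin": 0, "gripper": -1}, {"x": 0, "y": 0, "z": 0, "spin": 0, "gripper": -1}]}}

```text
time_s: 8.15
eef_pos: [0.5513, 0.088, 0.1863]
ee_rot: [[-0.001, 0.071, -0.997], [-0.0, -0.997, -0.071], [-1.0, 0.0, 0.001]]
wrist_force: [-0.4, -0.3, -1.0]
width: 0.0138
```

```bash

python3 - <<'E'
from h import *
st,w=wrist(); print(st['time_s'],np.round(st['eef_pos'],4),np.round(st['ee_rot'],3).tolist(),np.round(st['wrist_force'],2),st['width'])
im=w['img'].copy();c=im[60:260,130:400]
cv2.imwrite('pics/w3.png',cv2.resize(c,None,fx=2.9,fy=2.9,interpolation=cv2.INTER_CUBIC)[:,:,::-1])
T=np.array(w['pose']);K=np.array([[w['fx'],0,w['cx']],[0,w['fy'],w['cy']],[0,0,1]])
R=st['ee_rot'];p=np.array(st['eef_pos'])
def proj(P): 
    q=((np.array(P)-T[:3,3])@T[:3,:3])*[1,-1,-1]; return cv2.projectPoints(q.reshape(1,3),np.zeros(3),np.zeros(3),K,np.array(w['D'],float))[0].ravel()
f=lambda u:np.round((u-[130,60])*2.9)
for dx in(-10,10): print('tip',dx,f(proj(p+np.array([0,0,.011-.082])-dx/1000*R[:,2])))
for n,s in dict(a=(.5523,.0887),b=(.549,.1325),c=(.546,.1764)).items():
    for e in(-16,16): print(n,e,f(proj([s[0]+e/1000*.9975,s[1]+e/1000*.0706,.076])))
E
```

```text
8.15 [0.5513 0.088  0.1863] [[-0.001, 0.071, -0.997], [-0.0, -0.997, -0.071], [-1.0, 0.0, 0.001]] [-0.42 -0.35 -1.03] 0.013815280146466286
tip -10 [444. 500.]
tip 10 [444. 426.]
a -16 [443. 466.]
a 16 [442. 361.]
b -16 [295. 466.]
b 16 [289. 361.]
c -16 [147. 466.]
c 16 [137. 361.]
```

View pics/w3.png

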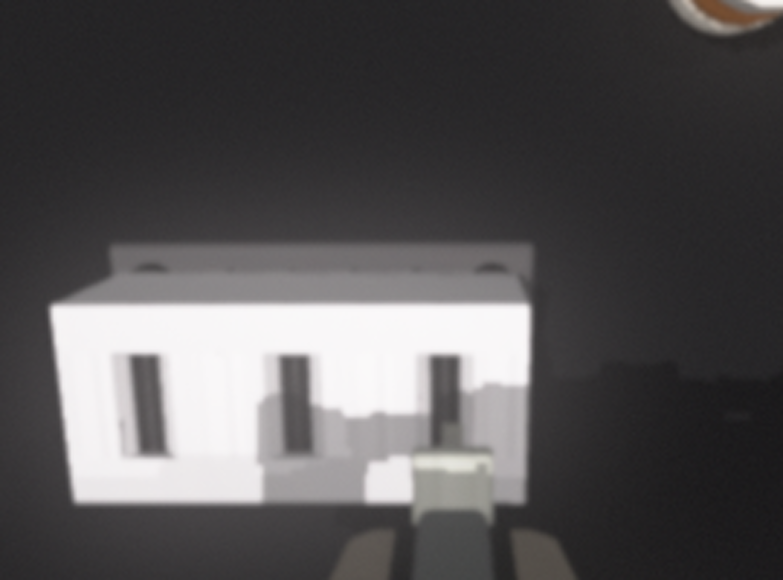

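The wrist view shows the three mouths at columns of about 142, 291 and 442 and rows 354–455. The blade tip appears at about (451,422). Relative to slot_a the blade needs about +2.4 mm x and +2.6 mm y. I lower it to just above the mouth and look again.

Emit:
{"fn": "send_rows", "kwargs": {"plan": [{"x": 0.24, "y": 0.26, "z": -1, "spin": 0, "gripper": -1}, {"x": 0, "y": 0, "z": -1.2, "spin": 0, "gripper": -1}, {"x": 0, "y": 0, "z": -0.9, "spin": 0, "gripper": -1}, {"x": 0, "y": 0, "z": -0.2, "spin": 0, "gripper": -1}, {"x": 0, "y": 0, "z": 0, "spin": 0, "gripper": -1}, {"x": 0, "y": 0, "z": 0, "spin": 0, "gripper": -1}]}}

```text
time_s: 8.95
eef_pos: [0.5543, 0.0913, 0.1541]
ee_rot: [[0.001, 0.072, -0.997], [-0.0, -0.997, -0.072], [-1.0, 0.0, -0.001]]
wrist_force: [0.2, -0.5, -1.3]
width: 0.0138
```

```bash

python3 - <<'E'
from h import *
st,w=wrist(); print(st['time_s'],np.round(st['eef_pos'],4),np.round(st['wrist_force'],2),np.round(st['wrist_torque'],3))
im=w['img'].copy();c=im[90:240,220:360]
cv2.imwrite('pics/w4.png',cv2.resize(c,None,fx=4,fy=4,interpolation=cv2.INTER_CUBIC)[:,:,::-1])
T=np.array(w['pose']);K=np.array([[w['fx'],0,w['cx']],[0,w['fy'],w['cy']],[0,0,1]])
R=st['ee_rot'];p=np.array(st['eef_pos'])
def proj(P): 
    q=((np.array(P)-T[:3,3])@T[:3,:3])*[1,-1,-1]; return cv2.projectPoints(q.reshape(1,3),np.zeros(3),np.zeros(3),K,np.array(w['D'],float))[0].ravel()
f=lambda u:np.round((u-[220,90])*4)
for dx in(-10,10): print('tip',dx,f(proj(p+np.array([0,0,.011-.082])-dx/1000*R[:,2])))
for n,s in dict(a=(.5523,.0887),).items():
    for e in(-16,16): print(n,e,f(proj([s[0]+e/1000*.9975,s[1]+e/1000*.0706,.076])))
E
```

```text
8.95 [0.5543 0.0913 0.1541] [ 0.23 -0.47 -1.29] [ 0.02  -0.029  0.013]
tip -10 [252. 570.]
tip 10 [252. 468.]
a -16 [265. 596.]
a 16 [266. 436.]
```

View pics/w4.png

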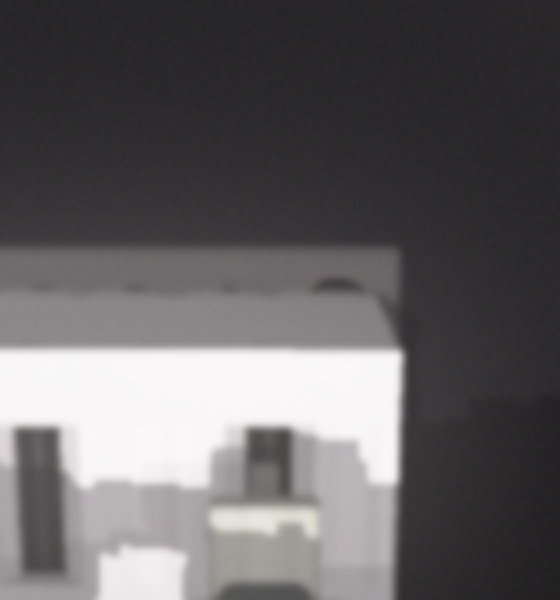

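The tip strip is centred at about column 265, against a mouth centre of about 266, and its front edge is about 7 mm inside the slot's +x end. Alignment is good, so I feel downward.

Emit:
{"fn": "send_rows", "kwargs": {"plan": [{"x": 0.05, "y": 0, "z": -0.4, "spin": 0, "gripper": -1}, {"x": 0, "y": 0, "z": -0.4, "spin": 0, "gripper": -1}, {"x": 0, "y": 0, "z": -0.4, "spin": 0, "gripper": -1}, {"x": 0, "y": 0, "z": -0.3, "spin": 0, "gripper": -1}, {"x": 0, "y": 0, "z": 0, "spin": 0, "gripper": -1}]}}

```text
time_s: 9.62
eef_pos: [0.5542, 0.0914, 0.1382]
ee_rot: [[-0.001, 0.072, -0.997], [0.0, -0.997, -0.072], [-1.0, -0.0, 0.001]]
wrist_force: [-0.7, -0.0, -0.6]
width: 0.0142
```

Emit:
{"fn": "send_rows", "kwargs": {"plan": [{"x": 0, "y": 0, "z": -0.25, "spin": 0, "gripper": -1}, {"x": 0, "y": 0, "z": -0.25, "spin": 0, "gripper": -1}, {"x": 0, "y": 0, "z": -0.25, "spin": 0, "gripper": -1}, {"x": 0, "y": 0, "z": -0.25, "spin": 0, "gripper": -1}, {"x": 0, "y": 0, "z": -0.25, "spin": 0, "gripper": -1}, {"x": 0, "y": 0, "z": 0, "spin": 0, "gripper": -1}]}}

```text
time_s: 10.38
eef_pos: [0.5544, 0.0918, 0.126]
ee_rot: [[0.0, 0.072, -0.997], [0.001, -0.997, -0.072], [-1.0, -0.001, -0.0]]
wrist_force: [1.1, 2.1, -1.5]
width: 0.014
```

Emit:
{"fn": "send_rows", "kwargs": {"plan": [{"x": 0, "y": 0, "z": -0.2, "spin": 0, "gripper": -1}, {"x": 0, "y": 0, "z": -0.2, "spin": 0, "gripper": -1}, {"x": 0, "y": 0, "z": 0, "spin": 0, "gripper": -1}]}}

```text
time_s: 10.75
eef_pos: [0.5549, 0.0923, 0.1227]
ee_rot: [[0.001, 0.072, -0.997], [0.002, -0.997, -0.072], [-1.0, -0.002, -0.002]]
wrist_force: [0.4, 5.0, 3.6]
width: 0.0139
```

Emit:
{"fn": "send_rows", "kwargs": {"plan": [{"x": 0, "y": 0, "z": -0.15, "spin": 0, "gripper": -1}, {"x": 0, "y": 0, "z": -0.15, "spin": 0, "gripper": -1}, {"x": 0, "y": 0, "z": 0, "spin": 0, "gripper": -1}]}}

```text
time_s: 11.12
eef_pos: [0.5553, 0.0923, 0.1202]
ee_rot: [[0.002, 0.072, -0.997], [0.002, -0.997, -0.072], [-1.0, -0.002, -0.002]]
wrist_force: [-0.5, 6.3, 5.5]
width: 0.0137
```

Emit:
{"fn": "send_rows", "kwargs": {"plan": [{"x": 0, "y": 0.03, "z": -0.2, "spin": 0, "gripper": -1}, {"x": 0, "y": 0, "z": -0.2, "spin": 0, "gripper": -1}, {"x": 0, "y": 0, "z": 0, "spin": 0, "gripper": -1}]}}

```text
time_s: 11.5
eef_pos: [0.5554, 0.0923, 0.1159]
ee_rot: [[0.003, 0.072, -0.997], [0.001, -0.997, -0.072], [-1.0, -0.001, -0.003]]
wrist_force: [1.3, 6.1, 4.5]
width: 0.0139
```

Vertical drag is steady at about 5 N, with about 6 N sideways toward +y. This is the gripping slot, so I continue home.

Emit:
{"fn": "send_rows", "kwargs": {"plan": [{"x": 0, "y": 0, "z": -0.2, "spin": 0, "gripper": -1}, {"x": 0, "y": 0, "z": -0.2, "spin": 0, "gripper": -1}, {"x": 0, "y": 0, "z": -0.2, "spin": 0, "gripper": -1}, {"x": 0, "y": 0, "z": -0.2, "spin": 0, "gripper": -1}, {"x": 0, "y": 0, "z": 0, "spin": 0, "gripper": -1}]}}

```text
time_s: 12.12
eef_pos: [0.5547, 0.0923, 0.1072]
ee_rot: [[0.001, 0.072, -0.997], [0.001, -0.997, -0.072], [-1.0, -0.001, -0.001]]
wrist_force: [0.7, 5.1, 2.3]
width: 0.0134
```

Emit:
{"fn": "send_rows", "kwargs": {"plan": [{"x": 0, "y": 0, "z": -0.2, "spin": 0, "gripper": -1}, {"x": 0, "y": 0, "z": -0.2, "spin": 0, "gripper": -1}, {"x": 0, "y": 0, "z": 0, "spin": 0, "gripper": -1}]}}

```text
time_s: 12.5
eef_pos: [0.5546, 0.0923, 0.1031]
ee_rot: [[0.0, 0.072, -0.997], [0.001, -0.997, -0.072], [-1.0, -0.001, -0.001]]
wrist_force: [0.9, 5.0, 3.0]
width: 0.0138
```

Emit:
{"fn": "send_rows", "kwargs": {"plan": [{"x": 0, "y": 0, "z": -0.2, "spin": 0, "gripper": -1}, {"x": 0, "y": 0, "z": -0.2, "spin": 0, "gripper": -1}, {"x": 0, "y": 0, "z": 0, "spin": 0, "gripper": -1}]}}

```text
time_s: 12.88
eef_pos: [0.5546, 0.0923, 0.0992]
ee_rot: [[0.001, 0.072, -0.997], [0.001, -0.997, -0.072], [-1.0, -0.001, -0.001]]
wrist_force: [0.5, 4.4, 2.0]
width: 0.0139
```

Emit:
{"fn": "send_rows", "kwargs": {"plan": [{"x": 0, "y": 0, "z": -0.1, "spin": 0, "gripper": -1}, {"x": 0, "y": 0, "z": -0.1, "spin": 0, "gripper": -1}, {"x": 0, "y": 0, "z": 0, "spin": 0, "gripper": -1}]}}

```text
time_s: 13.25
eef_pos: [0.5546, 0.0923, 0.0974]
ee_rot: [[0.001, 0.072, -0.997], [0.001, -0.997, -0.072], [-1.0, -0.001, -0.001]]
wrist_force: [-0.3, 6.0, 4.5]
width: 0.0141
```

Emit:
{"fn": "send_rows", "kwargs": {"plan": [{"x": 0, "y": 0, "z": -0.1, "spin": 0, "gripper": -1}, {"x": 0, "y": 0, "z": -0.1, "spin": 0, "gripper": -1}, {"x": 0, "y": 0, "z": 0, "spin": 0, "gripper": -1}]}}

```text
time_s: 13.62
eef_pos: [0.5547, 0.0923, 0.096]
ee_rot: [[0.001, 0.072, -0.997], [0.001, -0.997, -0.072], [-1.0, -0.001, -0.001]]
wrist_force: [-1.7, 5.7, 9.0]
width: 0.014
```

The collar has landed: the force rose about 3 N/mm, the feet's stiffness, from z≈0.0975. Releasing now.

Emit:
{"fn": "send_rows", "kwargs": {"plan": [{"x": 0, "y": 0, "z": 0, "spin": 0, "gripper": -0.5}, {"x": 0, "y": 0, "z": 0, "spin": 0, "gripper": -0.2}, {"x": 0, "y": 0, "z": 0, "spin": 0, "gripper": 0}, {"x": 0, "y": 0, "z": 0, "spin": 0, "gripper": 0}, {"x": 0, "y": 0, "z": 0, "spin": 0, "gripper": 0}]}}

```text
time_s: 14.25
eef_pos: [0.5544, 0.0916, 0.095]
ee_rot: [[-0.0, 0.072, -0.997], [-0.0, -0.997, -0.072], [-1.0, 0.0, 0.0]]
wrist_force: [-0.6, 0.3, -0.5]
width: 0.0457
```

Emit:
{"fn": "send_rows", "kwargs": {"plan": [{"x": 0, "y": 0, "z": 1, "spin": 0, "gripper": 0}, {"x": 0, "y": 0, "z": 2, "spin": 0, "gripper": 0}, {"x": 0, "y": 0, "z": 3, "spin": 0, "gripper": 0}, {"x": 0, "y": 0, "z": 3, "spin": 0, "gripper": 0}, {"x": 0, "y": 0, "z": 2, "spin": 0, "gripper": 0}, {"x": 0, "y": 0, "z": 0, "spin": 0, "gripper": 0}]}}

```text
time_s: 15.0
eef_pos: [0.5558, 0.0916, 0.2077]
ee_rot: [[0.005, 0.072, -0.997], [-0.0, -0.997, -0.072], [-1.0, 0.001, -0.005]]
wrist_force: [-0.8, -0.4, -0.6]
width: 0.046
```

```bash

python3 - <<'E'
from h import *
st=arm.get_state();print(st['time_s'],np.round(st['eef_pos'],4),np.round(st['wrist_force'],2),st['width'])
s=arm.snapshot('scene');_,w=wrist()
a=cv2.resize(s['img'][200:290,260:350],(400,400),interpolation=cv2.INTER_CUBIC);b=cv2.resize(w['img'][60:340,140:420],(400,400))
cv2.imwrite('pics/f.png',np.hstack([a,b])[:,:,::-1])
r=arm.landmark_of('scene','blade_grip');print([(round(q['conf'],2),np.round(atz(s,q['point'],.110),4)) for q in r][:2])
E
```

```text
15.0 [0.5558 0.0916 0.2077] [-0.82 -0.43 -0.6 ] 0.04598289698589845
[(0.72, array([0.5576, 0.0875, 0.11  ]))]
```

View pics/f.png

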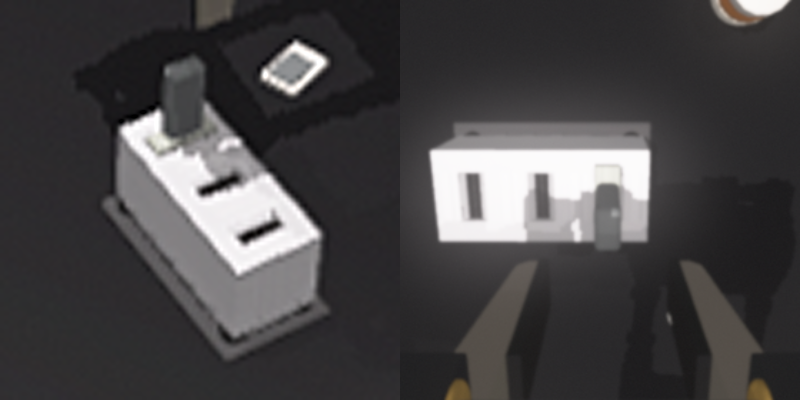

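The pictures show the blade upright in slot_a (left crop about (183,100), right about (607,215)), with its collar on the block's top and the fingers clear. Handing in.

```bash
python3 -c "
from cell import arm
print(arm.finish_job())"
```

```text
the job is handed in; nothing more can be done
None
```

The blade now stands in slot_a, the slot at the block's -y end, with its collar on the block's top. It has been let go. I handed the job in at about 15 s of the 61 s allowed; no verdict was reported.

- **Why slot_a is the gripping slot:** from about 20 mm down, the blade was pushed towards +y with about 5–6 N. It also dragged 3–6 N vertically. That rules out fouled or slack, so I did not try slots b and c.
- **Fully home:** the upward force rose at about 3 N/mm, the feet's stiffness, from a tool height of 0.0975 m (0.099 m expected). That means the collar had landed. The highest vertical force I read was about 9 N, roughly 10 N on the clamp.
- **Last checks:**
  - The scene and wrist pictures show the blade upright with its collar down.
  - The fingers are 46 mm open, about 11 cm up and clear of everything; the wrist force reads about 0.
  - The cassette, the only bystander fully in the final crops, looked in place, and the arm passed near none of the others.
- **Disagreement:** the wrist camera put slot_a about 2–3 mm further in x and y than the top camera did. I aligned the blade to the slot within the wrist picture, and it entered cleanly.
- **Not measured directly:** I could not measure the nip force after letting go, the blade's final height or its tilt. I inferred them from the forces on the way down and from the pictures.

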